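Close the adjustable wrench on the gland nut and tighten it

ROBOT

A 6-joint arm with a two-finger parallel gripper is mounted at the origin on a cart in front of the work surface, level with it; the furniture and walls round the work are solid. World frame = base frame: x ahead of the robot, y to its left, z up, the work surface at z = 0. Lengths are in m, angles in rad, forces in N, time in s.
With the tool pointing down it reaches from about 0.375 to 0.975 m from the base axis. Payload 3.8 kg.
Tool frame: the origin (TCP) lies midway between the tips of the shut fingers; the grasp point (between the pads) lies 19 mm behind it; z points along the fingers, y is the line along which they close (so a half turn about z gives the same grasp; the last joint's range is limited). The gripper opens to 85 mm and grips with 20 to 120 N. Pads are 22 mm wide; open, the fingers measure 114 mm over their backs; the gripper's body (76 mm by 85 mm) begins 54 mm behind the grasp point. The pads swing forward as they close: fully open they stand 13 mm farther back than shut.
Start: joints at [-1.385, 0.264, 1.604, -0, 1.274, -0.037], TCP at [0.149, -0.658, 0.231] pointing down, gripper open.
Joint ranges: [-2.63, 2.63], [-0.94, 2.18], [0.31, 2.57], [-1.31, 4.45], [0, 2.66], [-2.55, 2.55]. Speed limits (rad/s): [2.57, 2.57, 3.14, 3.14, 3.14, 3.14].

INTERFACE

Orientations are given as a rotation vector (axis times angle).
In Python, from workcell import status, read_camera, workorder, masks_of gives the robot as it stands.
- The arm moves only by the tool drive_tool, never from a script. Its argument "rows" is a list of rows, each a list of 7 numbers: the turn, a rotation vector about the tool's x, y, z in degrees, then the shift along the tool's x, y, z in m, then the opening, from 0 (shut) to 1 (fully open). In form: [[ax, ay, az, tx, ty, tz, claw], ...]. A call has 1 to 8 rows; each row shifts and turns the commanded pose from where the row before left it, along the tool's axes as they then stand; what a row does not reach is not made up. A row lasts 1/12 s, in which the tool goes at most 41.7 mm and 7.16 degrees, less where a joint would pass 70% of its speed; a pose out of reach is approached as far as the arm can. A call is refused whole if a number of a shift passes 0.0417 or a number of a turn 7.16, either way. A call with a gripper value outside its range is refused whole. The fingers move at their own pace and stop on an object; "force" is the grip in N (left out, the last holds). Time passes only in rows, so rows that do not move let the fingers close. It gives the time, the measured TCP pose, the force, the opening and the grip force at its end, in the units of the state.
- status.read_state(): the state, without advancing time (a new reading comes with each control period).
- read_camera(name): name is "side" or "top" or "wrist"; returns a dict with "color" (384x512x3 uint8, red, green, blue), "intrinsics" (3x3 intrinsics, pixels), "world_from_camera" (4x4, takes a point from camera to world coordinates); the wrist camera has in their place "mount" (4x4, takes a point from camera to tool coordinates, whose origin is the TCP and whose axes are the flange's). Camera axes: x right, y up, looking along -z (the intrinsics and any distortion apply to the point x, -y, -z); pixel columns grow to the right and rows downward; lengths in m; the calibration is good to about 2 mm. The wrist camera is an equidistant fisheye: a pixel r from the principal point sees the ray r / f radians off the axis. A picture is of the moment at which its call begins: read the wrist's pose just before it. There is no depth.
- workorder.finish_job(): hands the job in; it is judged then, once.
Trained networks look in a picture, given as the dict that the camera call returned (one of the last four; its "shot" number tells which), for a name from the list of things; names that differ only in an ending like _2 or _b are one class to them, and where a whole thing is asked for, a point or a joint stands for the part that bears it (a point fixed in the world has none). Each returns a list of dicts, best first, with "score" (0 to 1); they miss things now and then, are a little off and sometimes report something else, mostly with a low value. They report only what shows in the picture. A call takes as long as a camera call.
- masks_of(picture, name): "mask" (384x512 bool, what is visible of it) and "bbox" ([left, top, right, bottom] in pixels, round what is visible of it).
The state is a dict: "time": time; "q": joint angles; "joint_vel": joint speeds; "joint_torque": joint torques, N m; "tool_pos": TCP position; "tcp_rot": TCP orientation; "wrist_force": force on the tool from outside, world axes, zero at the start; "torque": the same for the moment, N m; "width": opening from 0.0 (shut) to 1.0 (fully open); "grip_force": force on a finger pad.
Only numpy, scipy, OpenCV 4.12 (cv2) and the standard library are available. Lean on these libraries where they do the work, as an engineer would, in place of code of your own. Each camera call takes 0.05 s, during which the arm holds its last target. There are 200 camera calls.

TASK

Set the adjustable wrench flat on the round stand with its open jaws around the brass gland nut, faces along two opposite flats, and roll the wrench's worm until the moving jaw is snug on the nut; do not push the jaw itself. Then swing the wrench clockwise (seen from above) to tighten the nut until it comes up against its stop, and leave the wrench on the nut with the jaw still snug. Leave the can, the pressure gauge, the stack of can ends and the spare roll where they are.

Things in the scene. Friction and masses are not known exactly. Their poses are not given: they have to be found in the camera images.
- wrench: Loose steel adjustable wrench lying flat, worm up, 196 mm long, about 0.4 kg, head 18 mm thick. Origin on the underside, where a snugly held nut has its centre. x points out of the jaws, handle along -x (x -66 to -171 mm, 24 mm wide, 2 to 16 mm above the underside), z up. Fixed jaw's inner face at y +16 mm. Throat (bottom of the gap) at x -23, jaw tips x +24. Mass centre about x -45.
- handle_grip (a point): Point on the wrench handle at x = -88, y = 0, z = 9 mm in the wrench's frame, axes as the wrench: a good place to grip across the 24 mm width, clear of the stand when the wrench is on the nut.
- worm_top (a point): Crest of the wrench's knurled worm, at x -44, y -16, z 25 mm in the wrench frame (7 mm above the head), axes as the wrench. A roller 24 mm in diameter, 20 mm long, axle along wrench y. Press a fingertip on it with 8 to 15 N and drag it towards the jaws (+x): the jaw closes and the throat is pushed on to the nut; the other way opens. Needs about 5 N of drag, several strokes of up to 20 mm.
- jaw (a joint): Moving jaw's position in m: the opening is 0.038 minus this value. Starts between -0.002 and 0.002; snug on the 32 mm nut at about 0.006. Geared to the worm, about 1.5 mm for 10 mm of drag, range -0.002 to 0.020. It stays where the worm leaves it, but some 30 N on the jaw drives it back, so do not lean hard on the handle beyond the nut's stop.
- stand: Round dark-steel stand, fixed, 150 mm in diameter at the foot; its flat top disc, 132 mm in diameter and 40 mm above the worktable, carries the nut, and the wrench's head rests on it. Origin at the centre of its underside.
- nut_base (a point): Centre of the nut on the stand's flat top (40 mm up). Brass hexagon nut, 32 mm across flats, 37 mm across corners, from 1 to 19 mm above the stand's top; a 16 mm round stub rises from it to 30 mm. The point turns with the nut: x points to a corner, y is square to a flat (flats every 60 degrees); z up.
- gland_nut (a joint): Turn of the nut in rad, growing clockwise seen from above; starts between 0 and 0.12, firm stop at 0.75. Stiff: about 0.15 N m, some 1.5 N at the handle.
- can: Bystander: orange drink can, 66 mm in diameter, 157 mm high. Origin under its centre.
- gauge: Bystander: pressure gauge lying flat, 86x67x30 mm. Origin under its centre.
- end_stack: Bystander: low stack of can ends, 66 mm in diameter, 16 mm high. Origin under its centre.
- sleeve_roll: Bystander: grey grooved spare roll, 49 mm in diameter, 34 mm high. Origin under its centre.
- moving_jaw: The wrench's moving jaw, on its -y side; axes as the wrench. Origin on its inner face, at wrench x = 0, y = -22 mm plus the jaw joint value, z = 0 (underside). It reaches 16 mm back (-y) from there and is 18 mm thick. The open gap is wider than the 32 mm nut by 4 to 8 mm in all, so the jaws are lowered round the nut from above.

How it is judged:
On the way, in this order (a step that is already met when the one before it is completed fails the run):
1. the wrench lies flat on the stand with its open jaws round the nut (horizontal distance between wrench and nut_base below 0.02 m and z of wrench in the frame of nut_base below 0.004 m and angle between wrench's own z axis and vertical below 0.1 rad), for 0.2 s.
2. the moving jaw is snug on the nut (opening within 1.3 mm of its 32 mm) before the nut is turned (value of joint jaw between 0.0047 and 0.0078 m and horizontal distance between wrench and nut_base below 0.012 m and z of wrench in the frame of nut_base below 0.004 m and value of joint gland_nut below 0.4 rad), for 0.2 s.
At the end, for the whole second after the job is handed in: The nut is turned clockwise to within 0.09 rad of its stop; the wrench lies still and flat (within 0.1 rad, 5 mm) on the stand, centred within 12 mm of the nut, with the jaw still snug (opening at most 33.8 mm) (value of joint gland_nut above 0.66 rad and value of joint jaw above 0.0042 m and horizontal distance between wrench and nut_base below 0.012 m and z of wrench in the frame of nut_base below 0.005 m and angle between wrench's own z axis and vertical below 0.1 rad and linear speed of wrench below 0.02 m/s); the robot touches nothing.
It fails at once if the moving jaw is pushed directly with the fingers (over 12 N) (contact force between the fingers and moving_jaw above 12 N).
It fails at once if a bystander is shifted by more than 30 mm (distance of any of can, gauge, end_stack, sleeve_roll from where it was at the start of the episode above 0.03 m).
It also fails if it takes over 72 s, if anything falls off the work surface, if the arm or the gripper's body presses on something with over 40 N, if the wrist force passes 120 N, or if a joint passes its speed limit or range.

## Working session

There is one attempt and no reset: what is moved stays moved. The work goes in short steps, Python scripts to look and compute and a tool call to move; the robot and the scene stay as the last step left them, time stands still between calls to the robot, and variables do not carry over. Pictures are saved under pics/ and viewed, at most 10 in all, crops included, and the job is handed in when it is done.

Besides the shell and the picture viewer there is one more tool, called after "Call:" as name([rows], argument=value, ...), one row to a line, values as JSON. drive_tool: Moves the arm, as the interface text tells. Its arguments: {"type":"object","properties":{"rows":{"type":"array"},"force":{"type":"number"}},"required":["rows"]}

```bash
mkdir -p pics; ls
cat > h.py <<'E'
import numpy as np, cv2
from workcell import status, read_camera, workorder, masks_of
from scipy.spatial.transform import Rotation as R
def px2w(p,uv,z):
    K=np.array(p["intrinsics"]);T=np.array(p["world_from_camera"])
    uv=np.atleast_2d(np.array(uv,float))
    d=np.c_[(uv[:,0]-K[0,2])/K[0,0],-(uv[:,1]-K[1,2])/K[1,1],-np.ones(len(uv))]@T[:3,:3].T
    o=T[:3,3]
    return o+d*((z-o[2])/d[:,2])[:,None]
def save(p,n,box=None,s=1):
    im=p["color"][:,:,::-1]
    if box: im=im[box[1]:box[3],box[0]:box[2]]
    cv2.imwrite("pics/"+n,cv2.resize(im,None,fx=s,fy=s,interpolation=cv2.INTER_CUBIC))
def st():
    s=status.read_state()
    print({k:np.round(s[k],4).tolist() for k in("time","q","tool_pos","tcp_rot","wrist_force","width","grip_force")})
    print(np.round(R.from_rotvec(s["tcp_rot"]).as_matrix(),3).tolist())
    return s
E
python3 - <<'E'
from h import *
s=st()
for n in("top","side"):
    p=read_camera(n); save(p,n+"0.png",s=1.5)
    print(n,np.round(p["intrinsics"],1).tolist(),np.round(p["world_from_camera"],3).tolist())
    for o in("wrench","handle_grip","worm_top","stand","nut_base","gland_nut","moving_jaw","can","gauge","end_stack","sleeve_roll"):
        try:
            for m in masks_of(p,o)[:2]:
                v,u=np.nonzero(m["mask"]);c=[u.mean(),v.mean()]
                print(o,round(m["score"],2),np.round(m["bbox"]).tolist(),np.round(c,1).tolist(),np.round(px2w(p,c,0)[0],3).tolist(),len(u))
        except Exception as e: print(o,e)
E
```

```text
pics
{'time': 0.0, 'q': [-1.3849, 0.2648, 1.6054, 0.0, 1.2737, -0.0369], 'tool_pos': [0.149, -0.6576, 0.23], 'tcp_rot': [-3.1199, -0.349, 0.0003], 'wrist_force': [0.3598, 0.1533, -0.5692], 'width': 1.0026, 'grip_force': 0.0}
[[0.975, 0.221, -0.0], [0.221, -0.975, 0.002], [0.0, -0.002, -1.0]]
top [[360.5, 0.0, 258.4], [0.0, 360.5, 191.8], [0.0, 0.0, 1.0]] [[-0.065, 0.975, -0.215, 0.347], [-0.998, -0.062, 0.02, -0.031], [0.006, 0.215, 0.977, 0.911], [0.0, 0.0, 0.0, 1.0]]
wrench 0.78 [274.0, 170.0, 303.0, 246.0] [289.2, 203.1] [0.512, -0.127, 0.0] 1007
wrench 0.58 [128.0, 234.0, 149.0, 257.0] [135.1, 247.2] [0.425, 0.267, 0.0] 354
handle_grip 0.63 [275.0, 170.0, 302.0, 246.0] [289.5, 203.5] [0.511, -0.128, 0.0] 1118
worm_top 0.71 [275.0, 169.0, 302.0, 244.0] [288.7, 203.7] [0.51, -0.125, 0.0] 1038
stand 0.76 [168.0, 160.0, 225.0, 218.0] [195.1, 188.7] [0.565, 0.114, 0.0] 2613
nut_base 0.59 [277.0, 170.0, 302.0, 248.0] [289.2, 203.4] [0.511, -0.127, 0.0] 1026
nut_base 0.56 [188.0, 178.0, 202.0, 192.0] [192.5, 184.5] [0.577, 0.12, 0.0] 161
gland_nut 0.51 [373.0, 197.0, 401.0, 225.0] [387.
[... 1154 characters left out ...]
277.0, 186.0] [254.1, 167.8] [0.567, 0.127, 0.0] 1310
stand 0.27 [279.0, 220.0, 294.0, 230.0] [283.9, 225.7] [0.574, -0.146, 0.0] 136
nut_base 0.49 [248.0, 151.0, 260.0, 164.0] [254.0, 158.0] [0.581, 0.18, 0.0] 105
moving_jaw 0.43 [278.0, 220.0, 293.0, 232.0] [284.7, 225.6] [0.576, -0.147, 0.0] 109
can 0.7 [237.0, 96.0, 260.0, 146.0] [247.9, 121.8] [0.625, 0.422, 0.0] 819
gauge 0.76 [297.0, 276.0, 328.0, 312.0] [311.4, 290.1] [0.566, -0.355, 0.0] 800
gauge 0.5 [258.0, 291.0, 286.0, 320.0] [273.5, 304.8] [0.471, -0.367, 0.0] 738
end_stack 0.74 [262.0, 293.0, 288.0, 319.0] [273.7, 305.1] [0.471, -0.368, 0.0] 707
sleeve_roll 0.7 [195.0, 139.0, 209.0, 154.0] [202.9, 148.6] [0.424, 0.28, 0.0] 158
```

View pics/top0.png

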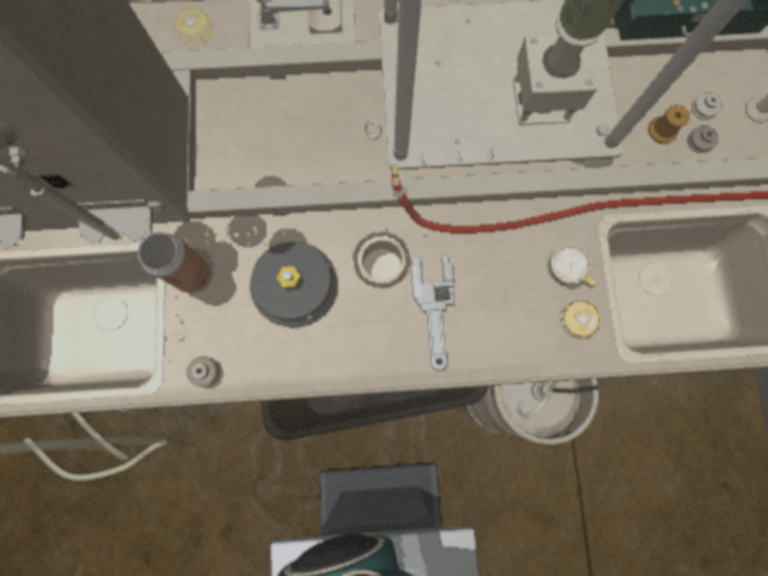

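Run:
```python
from h import *
p=read_camera("top")
a=cv2.resize(p["color"][160:260,265:345,::-1],None,fx=5,fy=5,interpolation=cv2.INTER_CUBIC)
b=cv2.resize(p["color"][140:240,155:235,::-1],None,fx=5,fy=5,interpolation=cv2.INTER_CUBIC)
cv2.imwrite("pics/crop1.png",np.hstack([a,b]))
```

```text
(no output)
```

View pics/crop1.png

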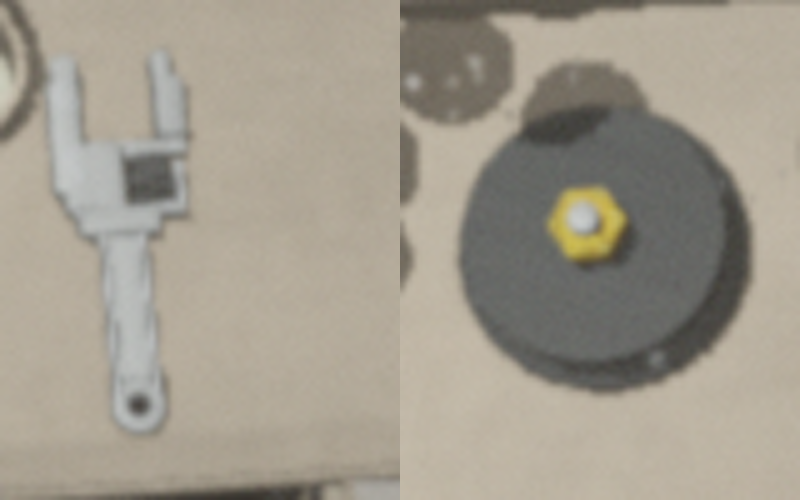

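The wrench lies with its jaws away from the robot: tips near (277,170) and (297,170), handle end near (293,246). The nut is at (192.6,184.8), with two corners pointing along image left and right.

```bash
cat > wr.py <<'E'
from h import *
from scipy.optimize import minimize
# silhouette fit of wrench: polygon pieces projected at mid heights
def proj(p,P):
    K=np.array(p["intrinsics"]);T=np.linalg.inv(np.array(p["world_from_camera"]))
    c=P@T[:3,:3].T+T[:3,3]
    return np.c_[K[0,2]+K[0,0]*c[:,0]/-c[:,2],K[1,2]-K[1,1]*c[:,1]/-c[:,2]]
E
python3 - <<'E'
from wr import *
p=read_camera("top")
f=lambda X,Y:[265+X/5,160+Y/5]
g=lambda X,Y:[155+(X-400)/5,140+Y/5]
hole=px2w(p,f(138,404),.016)[0]; h1=px2w(p,f(125.5,250),.016)[0]
end=px2w(p,f(140,433),.012)[0]
tl=px2w(p,f(62,54),.018)[0]; tr=px2w(p,f(162,52),.018)[0]
fi=px2w(p,f(80,100),.018)[0]; mi=px2w(p,f(152,100),.018)[0]
th=px2w(p,f(115,140),.018)[0];worm=px2w(p,f(150,178),.025)[0]
for n,v in dict(hole=hole,h1=h1,end=end,tl=tl,tr=tr,fi=fi,mi=mi,th=th,worm=worm).items(): print(n,np.round(v[:2],4))
d=h1-hole; print("heading",np.degrees(np.arctan2(d[1],d[0])), np.linalg.norm(fi-mi))
# fit rigid
A=np.array([[24,0],[24,0],[-44,-16],[-171,0],[-23,0]])/1e3
W=np.array([tl,tr,fi,mi])[:, :2]
for k,q in dict(nut=g(588,224),l=g(548,224),r=g(628,224),ul=g(570,187),ur=g(610,187),lr=g(608,262),ll=g(568,262)).items(): print(k,np.round(px2w(p,q,.059)[0],4))
# stand
m=masks_of(p,"stand")[0]["mask"].astype(np.uint8)
s=read_camera("side")
for n in ["stand"]:
    m=masks_of(s,n)[0]["mask"]
# brass color mask both cameras
for q,z in((p,.059),(s,.059)):
    hsv=cv2.cvtColor(q["color"],cv2.COLOR_RGB2HSV)
    b=cv2.inRange(hsv,(20,110,80),(35,255,255))
    n,l,stt,c=cv2.connectedComponentsWithStats(b)
    for i in range(1,n):
        if stt[i,4]>25: print(stt[i],c[i],np.round(px2w(q,c[i],.055)[0],4))
E
```

```text
hole [ 0.4141 -0.1256]
h1 [ 0.4913 -0.1259]
end [ 0.4002 -0.1258]
tl [ 0.5949 -0.1016]
tr [ 0.5927 -0.1531]
fi [ 0.5699 -0.1089]
mi [ 0.5676 -0.1457]
th [ 0.5479 -0.1251]
worm [ 0.5256 -0.1403]
heading -0.21944530464290335 0.036848342249928
nut [0.5613 0.1099 0.059 ]
l [0.5625 0.1293 0.059 ]
r [0.5601 0.0906 0.059 ]
ul [0.5804 0.1182 0.059 ]
ur [0.5792 0.0988 0.059 ]
lr [0.5418 0.1008 0.059 ]
ll [0.543  0.1201 0.059 ]
[185 178  15  14 116] [192.68965517 185.07758621] [0.5616 0.1104 0.055 ]
[361 115  16  12  94] [369.61702128 119.55319149] [1.0363 0.23   0.055 ]
[260 291  29  26 146] [273.52054795 305.10958904] [ 0.4578 -0.3992  0.055 ]
[303 300   7  11  56] [305.91071429 304.64285714] [ 0.5216 -0.4156  0.055 ]
```

Call:
drive_tool([
  [0, 0, 6.4, 0, 0, 0, 1],
  [0, 0, 6.4, 0, 0, 0, 1],
  [0, 0, 0, 0.0209, -0.0333, 0, 1],
  [0, 0, 0, 0.0209, -0.0333, 0, 1],
  [0, 0, 0, 0.0209, -0.0333, 0, 1],
  [0, 0, 0, 0.0209, -0.0333, 0, 1],
  [0, 0, 0, 0.0209, -0.0333, 0, 1],
  [0, 0, 0, 0.0209, -0.0333, 0, 1],
])

```text
time: 2.12
tool_pos: [0.2753, -0.457, 0.2314]
tcp_rot: [3.141, -0.002, 0.0]
wrist_force: [1.3, -0.8, 0.2]
width: 0.999
grip_force: 0.0
```

Call:
drive_tool([
  [0, 0, 0, 0.0209, -0.0333, 0, 1],
  [0, 0, 0, 0.0209, -0.0333, 0, 1],
  [0, 0, 0, 0.0209, -0.0333, 0, 1],
  [0, 0, 0, 0.0209, -0.0333, 0, 1],
  [0, 0, 0, 0.0209, -0.0333, 0, 1],
  [0, 0, 0, 0.0209, -0.0333, 0, 1],
  [0, 0, 0, 0.0209, -0.0333, 0, 1],
  [0, 0, 0, 0.0209, -0.0333, 0, 1],
])

```text
time: 2.78
tool_pos: [0.4428, -0.1906, 0.2318]
tcp_rot: [3.141, -0.001, 0.002]
wrist_force: [0.6, -0.7, 0.1]
width: 1.0
grip_force: 0.0
```

Call:
drive_tool([
  [0, 0, 0, 0.0209, -0.0333, 0.02, 0.6],
  [0, 0, 0, 0.0209, -0.0333, 0.02, 0.6],
  [0, 0, 0, 0, 0, 0, 0.6],
  [0, 0, 0, 0, 0, 0, 0.6],
])

```text
time: 3.12
tool_pos: [0.4812, -0.1273, 0.1921]
tcp_rot: [-3.141, -0.006, 0.005]
wrist_force: [0.6, -0.2, 0.8]
width: 0.602
grip_force: 0.0
```

```bash
cat >> h.py <<'E'
def wproj(p,s,P):
    K=np.array(p["intrinsics"]);M=np.array(p["mount"])
    t=(np.atleast_2d(P)-s["tool_pos"])@R.from_rotvec(s["tcp_rot"]).as_matrix()
    c=(t-M[:3,3])@M[:3,:3]; v=c*[1,-1,-1]
    r=np.hypot(v[:,0],v[:,1]);th=np.arctan2(r,v[:,2])
    return np.c_[K[0,2]+K[0,0]*th*v[:,0]/r,K[1,2]+K[1,1]*th*v[:,1]/r]
def wpx(p,s,uv,z):
    K=np.array(p["intrinsics"]);M=np.array(p["mount"])
    a=(np.atleast_2d(np.array(uv,float))-K[:2,2])/[K[0,0],K[1,1]]
    th=np.hypot(a[:,0],a[:,1]);n=a/th[:,None]
    v=np.c_[np.sin(th)*n[:,0],-np.sin(th)*n[:,1],-np.cos(th)]
    Rt=R.from_rotvec(s["tcp_rot"]).as_matrix()
    d=v@M[:3,:3].T@Rt.T; o=Rt@M[:3,3]+s["tool_pos"]
    return o+d*((z-o[2])/d[:,2])[:,None]
E
python3 - <<'E'
from h import *
s=st(); p=read_camera("wrist"); save(p,"w1.png",s=1.5)
print(np.round(p["intrinsics"],1).tolist(),np.round(p["mount"],3).tolist())
np.save("w1.npy",p["color"])
E
```

```text
{'time': 3.1167, 'q': [-0.3087, -0.0431, 2.0172, -0.0001, 1.1705, 1.2584], 'tool_pos': [0.4812, -0.1273, 0.1921], 'tcp_rot': [-3.1408, -0.0059, 0.0045], 'wrist_force': [0.5587, -0.2063, 0.8493], 'width': 0.6018, 'grip_force': 0.0}
[[1.0, 0.004, -0.003], [0.004, -1.0, 0.001], [-0.003, -0.001, -1.0]]
[[297.3, 0.0, 260.9], [0.0, 297.3, 192.2], [0.0, 0.0, 1.0]] [[0.0, 0.961, 0.276, 0.071], [1.0, -0.0, -0.0, -0.0], [-0.0, 0.276, -0.961, -0.143], [0.0, 0.0, 0.0, 1.0]]
```

View pics/w1.png

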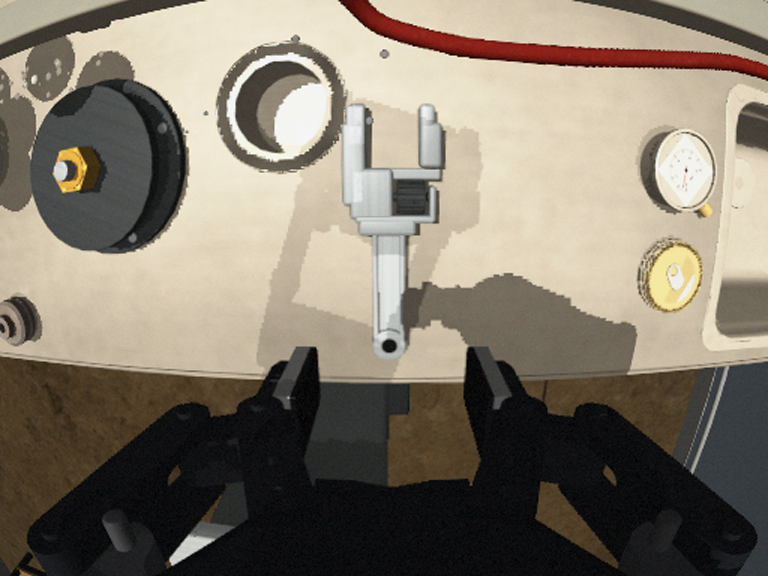

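The wrench is right under the wrist: hole at (389,346) and jaw tips at (355,105) and (428,105) in the 1.5x picture. The nut is at (77,170).

Run:
```python
from h import *
s=st(); p=read_camera("wrist")
for n,(u,v,z) in dict(hole=(389,346,.016),end=(390,359,.01),h_top=(390,240,.016),tl=(356,105,.018),tr=(428,105,.018),fi=(366,140,.018),mi=(419,140,.018),th=(385,169,.018),worm=(411,196,.025)).items():
    print(n,np.round(wpx(p,s,[u/1.5,v/1.5],z)[0],4))
im=cv2.resize(p["color"][80:150,10:80,::-1],None,fx=8,fy=8,interpolation=cv2.INTER_CUBIC)
cv2.imwrite("pics/nut1.png",im)
```

```text
{'time': 3.1667, 'q': [-0.311, -0.0441, 2.0163, -0.0006, 1.1706, 1.2582], 'tool_pos': [0.4814, -0.1287, 0.1931], 'tcp_rot': [3.1415, 0.0028, -0.002], 'wrist_force': [-0.0536, -0.2669, 0.0297], 'width': 0.5954, 'grip_force': 0.0}
[[1.0, 0.002, -0.001], [0.002, -1.0, -0.0], [-0.001, 0.0, -1.0]]
hole [ 0.4137 -0.127   0.016 ]
end [ 0.3997 -0.1278  0.01  ]
h_top [ 0.497  -0.1277  0.016 ]
tl [ 0.5945 -0.1037  0.018 ]
tr [ 0.5946 -0.1541  0.018 ]
fi [ 0.5692 -0.1107  0.018 ]
mi [ 0.5693 -0.1479  0.018 ]
th [ 0.5484 -0.1241  0.018 ]
worm [ 0.5298 -0.1422  0.025 ]
```

View pics/nut1.png

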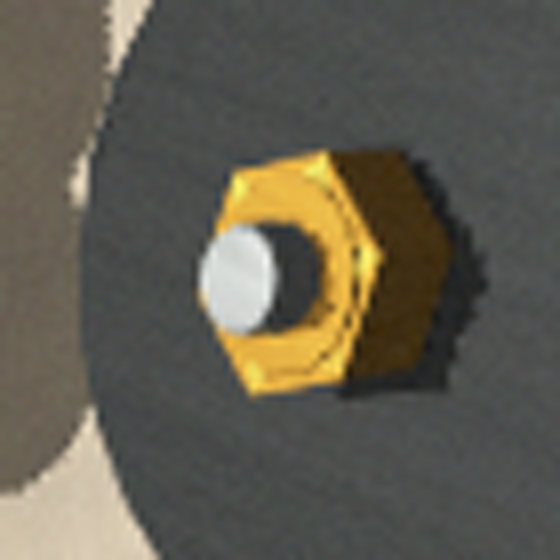

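The nut's top face has corners at crop (238,170), (328,152), (380,262), (345,382) and (252,393). I'll grasp now and work out the nut's pose in the same turn.

Run:
```python
from h import *
from scipy.optimize import least_squares
s=st(); p=read_camera("wrist")
c=np.array([(238,170),(328,152),(380,262),(345,382),(252,393)])/8+[10,80]
W=wpx(p,s,c,.059)[:,:2]; print(np.round(W,4))
def f(x):
    a=x[2]+np.array([0,-1,-2,-3,-4])*np.pi/3
    return (W-x[:2]-x[3]*np.c_[np.cos(a),np.sin(a)]).ravel()
a0=np.arctan2(*(W[0]-W.mean(0))[::-1])
r=least_squares(f,[*W.mean(0),a0,.0185]); print(np.round(r.x,4),np.degrees(r.x[2])%60,np.abs(r.fun).max())
print(wpx(p,s,np.array([240,278])/8+[10,80],.070))
```

```text
{'time': 3.2167, 'q': [-0.3126, -0.0448, 2.0157, -0.0006, 1.1706, 1.2583], 'tool_pos': [0.4815, -0.1297, 0.1938], 'tcp_rot': [3.141, 0.0001, -0.0001], 'wrist_force': [0.7343, -0.8571, -0.246], 'width': 0.6008, 'grip_force': 0.0}
[[1.0, 0.0, -0.0], [0.0, -1.0, -0.001], [-0.0, 0.001, -1.0]]
[[0.5794 0.1191]
 [0.5795 0.101 ]
 [0.563  0.092 ]
 [0.5471 0.1001]
 [0.5473 0.1189]]
[0.5632 0.1099 0.5315 0.0184] 30.454510766861343 0.0005327099744703162
[[0.56348556 0.10986014 0.07      ]]
```

Call:
drive_tool([
  [0, 0, 0, 0.002, 0, 0.0375, 0.6],
  [0, 0, 0, 0, 0, 0.0375, 0.6],
  [0, 0, 0, 0, 0, 0.0375, 0.6],
  [0, 0, 0, 0, 0, 0.0375, 0.6],
  [0, 0, 0, 0, 0, 0.035, 0.6],
  [0, 0, 0, 0, 0, 0, 0.6],
])

```text
time: 3.77
tool_pos: [0.4773, -0.1292, 0.0026]
tcp_rot: [-3.138, 0.005, 0.018]
wrist_force: [-2.1, 1.1, -0.5]
width: 0.597
grip_force: 0.0
```

Call:
drive_tool([
  [0, 0, 0, 0, 0, 0, 0.1],
  [0, 0, 0, 0, 0, 0, 0],
  [0, 0, 0, 0, 0, 0, 0],
  [0, 0, 0, 0, 0, 0, 0],
  [0, 0, 0, 0, 0, 0, 0],
  [0, 0, 0, 0, 0, 0, 0],
], force=100)

```text
time: 4.27
tool_pos: [0.4859, -0.1307, 0.0113]
tcp_rot: [3.139, -0.0, 0.007]
wrist_force: [-1.5, -3.8, 7.9]
width: 0.233
grip_force: 98.0
```

Call:
drive_tool([
  [0, 0, 0, 0, 0, -0.02, 0],
  [0, 0, 0, 0, 0, -0.035, 0],
  [0, 0, 0, 0, 0, -0.035, 0],
  [0, 0, 0, 0, 0, -0.035, 0],
  [0, 0, 0, 0, 0, 0, 0],
])

```text
time: 4.68
tool_pos: [0.489, -0.1309, 0.142]
tcp_rot: [3.137, -0.0, 0.022]
wrist_force: [2.7, -0.9, -2.5]
width: 0.231
grip_force: 97.6
```

Run:
```python
from h import *
s=st(); p=read_camera("wrist"); save(p,"w2.png",s=1.5)
```

```text
{'time': 4.6833, 'q': [-0.3109, 0.0099, 2.0638, 0.0002, 1.0532, 1.2601], 'tool_pos': [0.489, -0.1309, 0.142], 'tcp_rot': [3.1372, -0.0004, 0.0221], 'wrist_force': [2.6891, -0.9061, -2.4953], 'width': 0.2308, 'grip_force': 97.5927}
[[1.0, -0.0, 0.014], [-0.0, -1.0, -0.004], [0.014, 0.004, -1.0]]
```

View pics/w2.png

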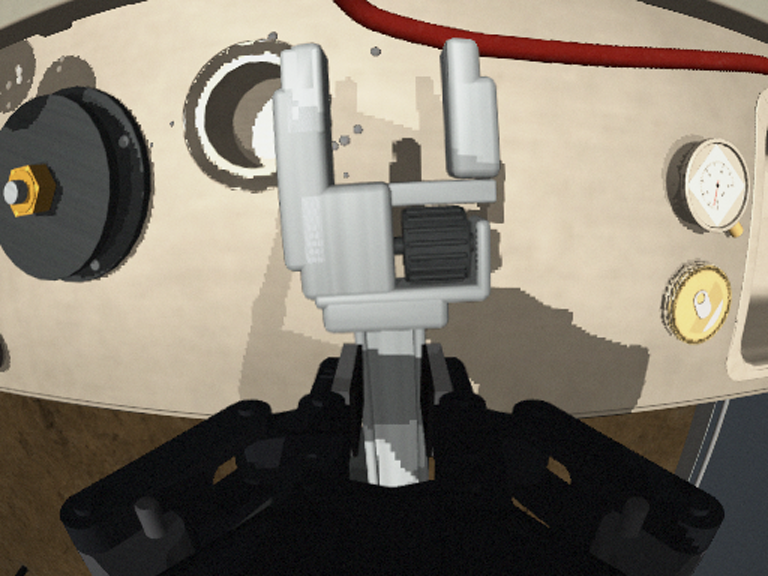

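```bash
cat > held.py <<'E'
from h import *
s0={"tool_pos":np.zeros(3),"tcp_rot":np.zeros(3)}
E
python3 - <<'E'
from held import *
p=read_camera("wrist"); st()
for z in(-.007,-.005,-.010):
  for n,(u,v) in dict(tl=(302,44),tr=(460,40),f1=(326,80),f2=(331,180),m1=(443,80),m2=(446,165),th=(385,186),hl=(362,338),hr=(424,338)).items():
    print(n,np.round(wpx(p,s0,[u/1.5,v/1.5],z)[0],4),end=" ")
  print()
E
```

```text
{'time': 4.7833, 'q': [-0.311, 0.015, 2.071, 0.0001, 1.0505, 1.2601], 'tool_pos': [0.485, -0.1297, 0.1359], 'tcp_rot': [3.1401, -0.0004, 0.0077], 'wrist_force': [-0.1588, 0.2395, -3.6853], 'width': 0.2311, 'grip_force': 97.4734}
[[1.0, -0.0, 0.005], [-0.0, -1.0, -0.002], [0.005, 0.002, -1.0]]
tl [ 0.1093 -0.0273 -0.007 ] tr [ 0.1103  0.0206 -0.007 ] f1 [ 0.0972 -0.0198 -0.007 ] f2 [ 0.0663 -0.0185 -0.007 ] m1 [ 0.0971  0.0153 -0.007 ] m2 [ 0.0708  0.0163 -0.007 ] th [ 0.0643 -0.0021 -0.007 ] hl [ 0.0152 -0.0098 -0.007 ] hr [ 0.0152  0.0106 -0.007 ] 
tl [ 0.1099 -0.0277 -0.005 ] tr [ 0.1108  0.0209 -0.005 ] f1 [ 0.0976 -0.0201 -0.005 ] f2 [ 0.0662 -0.0187 -0.005 ] m1 [ 0.0975  0.0155 -0.005 ] m2 [ 0.0708  0.0165 -0.005 ] th [ 0.0642 -0.0021 -0.005 ] hl [ 0.0143 -0.01   -0.005 ] hr [ 0.0143  0.0107 -0.005 ] 
tl [ 0.1085 -0.0267 -0.01  ] tr [ 0.1094  0.0201 -0.01  ] f1 [ 0.0967 -0.0194 -0.01  ] f2 [ 0.0664 -0.0181 -0.01  ] m1 [ 0.0965  0.0149 -0.01  ] m2 [ 0.0708  0.0159 -0.01  ] th [ 0.0644 -0.0021 -0.01  ] hl [ 0.0164 -0.0096 -0.01  ] hr [ 0.0164  0.0103 -0.01  ]
```

The wrench is held. In the tool frame it is turned about 2.3° and offset about 3 mm to the left. I'll carry it over the nut and look again.

Call:
drive_tool([
  [0, 0, 0, 0, -0.02, 0, 0],
  [0, 0, 0, 0.001, -0.039, 0, 0],
  [0, 0, 0, 0.001, -0.039, 0, 0],
  [0, 0, -4, 0, -0.039, 0, 0],
  [0, 0, -6, 0, -0.039, 0, 0],
  [0, 0, -6, 0, -0.022, 0, 0],
  [0, 0, -6, 0, 0, 0, 0],
  [0, 0, -6, 0, 0, 0, 0],
])

```text
time: 5.45
tool_pos: [0.4763, 0.0698, 0.1306]
tcp_rot: [-3.044, -0.772, 0.009]
wrist_force: [0.0, -0.7, -3.8]
width: 0.239
grip_force: 98.1
```

Call:
drive_tool([
  [0, 0, 0, 0, 0, 0, 0],
  [0, 0, 0, 0, 0, 0, 0],
  [0, 0, 0, 0, 0, 0, 0],
  [0, 0, 0, 0, 0, 0, 0],
  [0, 0, 0, 0, 0, 0, 0],
  [0, 0, 0, 0, 0, 0, 0],
])

```text
time: 5.95
tool_pos: [0.4791, 0.0678, 0.1334]
tcp_rot: [-3.049, -0.757, 0.0]
wrist_force: [0.4, 0.1, -4.2]
width: 0.225
grip_force: 98.2
```

Run:
```python
from h import *
s=st(); p=read_camera("wrist"); save(p,"w3.png",s=1.5)
```

```text
{'time': 5.95, 'q': [0.0891, -0.0142, 2.1053, 0.0, 1.0507, 1.1733], 'tool_pos': [0.4791, 0.0678, 0.1334], 'tcp_rot': [-3.049, -0.7568, 0.0003], 'wrist_force': [0.3712, 0.1336, -4.1736], 'width': 0.2248, 'grip_force': 98.1569}
[[0.884, 0.468, -0.0], [0.468, -0.884, 0.0], [-0.0, -0.0, -1.0]]
```

View pics/w3.png

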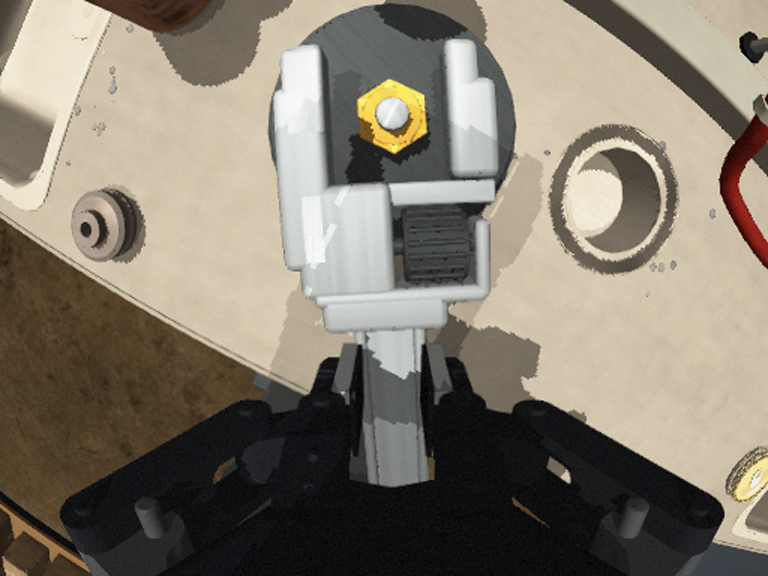

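The nut shows between the jaws at (392,116), with its left and right flats almost parallel to the jaw faces.

Run:
```python
from h import *
from scipy.optimize import least_squares
s=st(); p=read_camera("wrist")
c=np.array([(388,79),(427,95),(428,134),(394,154),(360,135),(358,95)])/1.5
W=wpx(p,s,c,.059)[:,:2]
def f(x):
    a=x[2]-np.arange(6)*np.pi/3
    return (W-x[:2]-x[3]*np.c_[np.cos(a),np.sin(a)]).ravel()
r=least_squares(f,[*W.mean(0),np.radians(30),.0185]); print(np.round(r.x,4),np.degrees(r.x[2]),np.abs(r.fun).max())
# wrench pose fit: world x,y,z,yaw,pitch,roll
obs=[("x",(302,44),24e-3,18e-3),("x",(460,40),24e-3,18e-3)]
Rt=R.from_rotvec(s["tcp_rot"]).as_matrix()
# point features (wrench frame) : fixed face line pts at x guess, tips, throat
def pts(x):
    Rw=R.from_euler("ZYX",[x[3],x[4],0]).as_matrix()
    P=np.array([[.024,.016,.018],[-.015,.016,.018],[.024,-.022+x[5],.018],[-.012,-.022+x[5],.018],[-.023,0,.018],[.024,.020,.018],[.024,-.027+x[5],.018],[-.066,.012,.016],[-.066,-.012,.016]])
    return wproj(p,s,P@Rw.T+x[:3])*1.5
# residuals: fixed face (u only), moving face (u only), throat & tips (v only)
def g(x):
    q=pts(x)
    # measured face lines u(v)
    uf=lambda v:326+(v-80)*5/100; um=lambda v:443+(v-80)*3/85
    return [q[0,0]-uf(q[0,1]),q[1,0]-uf(q[1,1]),q[2,0]-um(q[2,1]),q[3,0]-um(q[3,1]),q[4,1]-186,q[5,1]-44,q[6,1]-40,(x[5]-.001)*3000]
x0=[.5615,.1122,.122,np.radians(30),.03,.001]
for fix in (0,None):
    h=(lambda y:g([*y[:4],0,y[4]])) if fix==0 else g
    w=least_squares(h,[*x0[:4],x0[5]] if fix==0 else x0)
    print(np.round(w.x,4),np.degrees(w.x[3]),np.round(w.fun,1))
```

```text
{'time': 6.0, 'q': [0.0892, -0.0143, 2.1052, -0.0, 1.0508, 1.1731], 'tool_pos': [0.4792, 0.0679, 0.1335], 'tcp_rot': [3.0489, 0.7573, -0.0], 'wrist_force': [0.3165, 0.4183, -4.1214], 'width': 0.2314, 'grip_force': 98.1559}
[[0.884, 0.468, -0.0], [0.468, -0.884, -0.0], [-0.0, 0.0, -1.0]]
[0.5634 0.1114 0.5232 0.0189] 29.974999781669812 0.0015608810692502792
[0.5544 0.112  0.1168 0.522  0.0012] 29.90684061149538 [ 0.6 -1.1  0.2  0.4 -0.5  0.9 -0.4  0.6]
[ 0.5552  0.1125  0.1162  0.5211 -0.0667  0.0012] 29.856577054265202 [ 0.1 -0.5  0.6 -0.2 -0.4  0.8 -0.4  0.5]
```

Call:
drive_tool([
  [0, 0, 0, 0.003, 0.0015, 0.01, 0],
  [0, 0, 0, 0.003, 0.001, 0.015, 0],
  [0, 0, 0, 0, 0, 0.014, 0],
  [0, 0, 0, 0, 0, 0.006, 0],
  [0, 0, 0, 0, 0, 0, 0],
  [0, 0, 0, 0, 0, 0, 0],
  [0, 0, 0, 0, 0, 0, 0],
])

```text
time: 6.63
tool_pos: [0.4862, 0.0688, 0.089]
tcp_rot: [3.048, 0.759, 0.002]
wrist_force: [0.6, -0.1, -3.7]
width: 0.231
grip_force: 98.1
```

Run:
```python
from h import *
s=st(); p=read_camera("wrist"); save(p,"w4.png",box=(160,10,360,160),s=4)
```

```text
{'time': 6.6333, 'q': [0.0899, 0.0535, 2.1291, 0.0, 0.9579, 1.1726], 'tool_pos': [0.4862, 0.0688, 0.089], 'tcp_rot': [3.0484, 0.759, 0.0017], 'wrist_force': [0.6173, -0.1276, -3.6957], 'width': 0.231, 'grip_force': 98.0862}
[[0.883, 0.469, 0.001], [0.469, -0.883, 0.0], [0.001, 0.0, -1.0]]
```

View pics/w4.png

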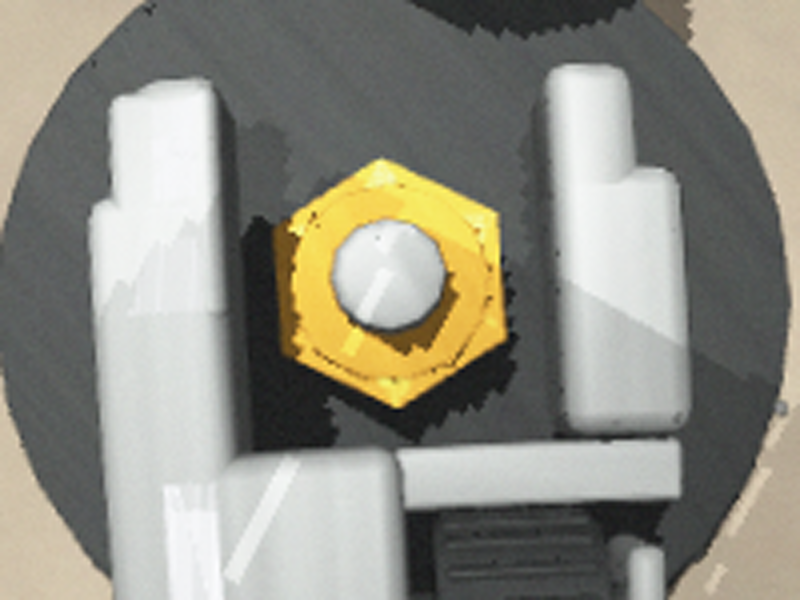

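The nut sits between the jaws with its flats parallel to them: corners at (382,160) and (397,408), jaw edges at about u=225 and 557 in the crop. Now a numeric check of the centring.

Run:
```python
from h import *
s=st(); p=read_camera("wrist")
T=R.from_rotvec(s["tcp_rot"]).as_matrix()
def tl(uv,z): return (wpx(p,s,np.array(uv)/4+[160,10],z)-s["tool_pos"])@T
print("nut",np.round(tl([(382,160),(498,213),(505,340),(397,408),(293,355),(290,225)],.059).mean(0)[:2],4), np.round(tl([(388,275)],.070)[0,:2],4))
for zt in(.090,.094,.098):
    q=tl([(220,150),(234,430),(552,150),(568,420),(162,84),(590,66),(315,450)],zt)
    print(zt,np.round(q[:,:2],4).tolist())
```

```text
{'time': 6.6833, 'q': [0.0899, 0.0531, 2.1289, 0.0, 0.9579, 1.1726], 'tool_pos': [0.4865, 0.0688, 0.0893], 'tcp_rot': [3.0483, 0.7589, 0.0027], 'wrist_force': [-0.1698, 0.2569, -3.9592], 'width': 0.2306, 'grip_force': 98.085}
[[0.883, 0.469, 0.002], [0.469, -0.883, 0.0], [0.002, 0.001, -1.0]]
nut [ 0.0877 -0.001 ] [ 0.0876 -0.0018]
0.09 [[0.1014, -0.0214], [0.0672, -0.0198], [0.1013, 0.0178], [0.0684, 0.0199], [0.1103, -0.0285], [0.1122, 0.0225], [0.0647, -0.0102]]
0.094 [[0.1006, -0.0208], [0.0674, -0.0193], [0.1004, 0.0173], [0.0685, 0.0193], [0.1092, -0.0277], [0.1111, 0.0219], [0.0649, -0.0099]]
0.098 [[0.0997, -0.0202], [0.0675, -0.0187], [0.0996, 0.0168], [0.0686, 0.0188], [0.1081, -0.0269], [0.1099, 0.0212], [0.065, -0.0096]]
```

Call:
drive_tool([
  [0, 0, 0, 0, 0, 0.01, 0],
  [0, 0, 0, 0, 0, 0.012, 0],
  [0, 0, 0, 0, 0, 0.01, 0],
  [0, 0, 0, 0, 0, 0.004, 0],
  [0, 0, 0, 0, 0, 0, 0],
  [0, 0, 0, 0, 0, 0, 0],
])

```text
time: 7.23
tool_pos: [0.4857, 0.0688, 0.0525]
tcp_rot: [-3.048, -0.759, 0.0]
wrist_force: [-0.6, -1.1, -2.7]
width: 0.231
grip_force: 98.3
```

Call:
drive_tool([
  [0, 0, 0, 0, 0, 0.002, 0],
  [0, 0, 0, 0, 0, 0.002, 0],
  [0, 0, 0, 0, 0, 0.001, 0],
  [0, 0, 0, 0, 0, 0, 0],
  [0, 0, 0, 0, 0, 0, 0],
])

```text
time: 7.65
tool_pos: [0.486, 0.0686, 0.0503]
tcp_rot: [3.048, 0.759, -0.0]
wrist_force: [-9.7, -2.0, 18.6]
width: 0.231
grip_force: 101.1
```

Call:
drive_tool([
  [0, 0, 0, 0, 0, -0.0025, 0],
  [0, 0, 0, 0, 0, 0, 0],
  [0, 0, 0, 0, 0, 0, 0.5],
  [0, 0, 0, 0, 0, 0, 0.5],
  [0, 0, 0, 0, 0, 0, 0.5],
  [0, 0, 0, 0, 0, -0.02, 0.5],
  [0, 0, 0, 0, 0, -0.03, 0.5],
  [0, 0, 0, 0, 0, -0.03, 0.5],
])

```text
time: 8.32
tool_pos: [0.4844, 0.0687, 0.1295]
tcp_rot: [-3.048, -0.759, 0.005]
wrist_force: [0.5, 0.1, 0.4]
width: 0.499
grip_force: 0.0
```

Call:
drive_tool([
  [0, 0, 0, 0, 0, 0, 0],
  [0, 0, 0, 0, 0, 0, 0],
  [0, 0, 0, 0, 0, 0, 0],
  [0, 0, 0, 0, 0, 0, 0],
  [0, 0, 0, 0, 0, 0, 0],
])

```text
time: 8.73
tool_pos: [0.4843, 0.0687, 0.1283]
tcp_rot: [-3.048, -0.759, 0.005]
wrist_force: [0.2, -0.6, 0.1]
width: -0.001
grip_force: 0.0
```

Run:
```python
from h import *
s=st(); p=read_camera("wrist"); save(p,"w5.png",s=1.5)
```

```text
{'time': 8.7333, 'q': [0.0899, 0.0039, 2.0976, 0.0, 1.0432, 1.1726], 'tool_pos': [0.4843, 0.0687, 0.1283], 'tcp_rot': [-3.048, -0.7589, 0.0048], 'wrist_force': [0.2161, -0.6358, 0.0646], 'width': -0.0007, 'grip_force': 0.0}
[[0.883, 0.469, -0.003], [0.469, -0.883, -0.0], [-0.003, -0.001, -1.0]]
```

View pics/w5.png

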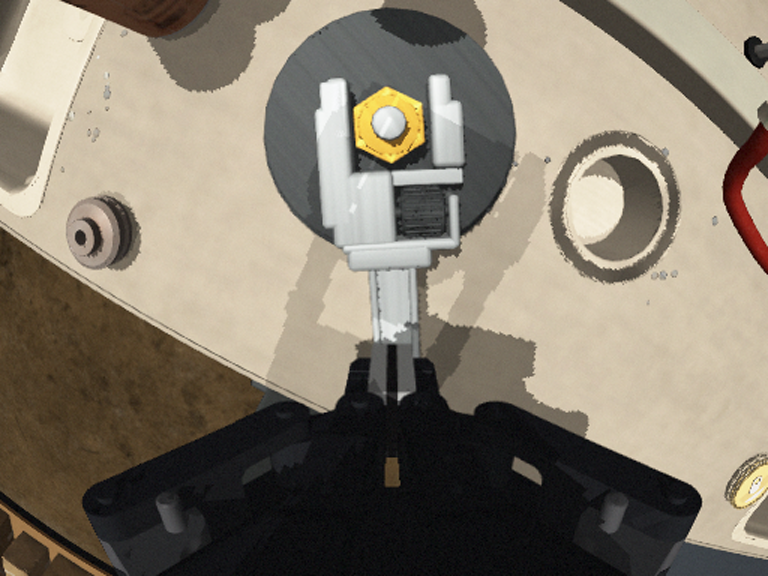

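The jaws are round the nut. The worm is centred near (421,211) and the nut near (389,124).

Run:
```python
from h import *
s=st(); p=read_camera("wrist"); T=R.from_rotvec(s["tcp_rot"]).as_matrix()
def tl(uv,z): return np.round((wpx(p,s,np.array(uv)/1.5,z)-s["tool_pos"])@T,4)
print("worm",tl([(421,211),(398,211),(446,211)],.063).tolist())
print("faces",tl([(346,100),(352,165),(430,100),(434,160),(333,80),(440,76),(375,174)],.058)[:,:2].tolist())
print("nut",tl([(388,86),(424,104),(425,143),(392,163),(356,144),(355,104)],.059)[:,:2].mean(0))
print("handle",tl([(371,275),(415,275),(372,330),(418,330)],.056)[:,:2].tolist())
```

```text
{'time': 8.7833, 'q': [0.0899, 0.0039, 2.0974, -0.0, 1.0433, 1.1726], 'tool_pos': [0.4845, 0.0687, 0.1284], 'tcp_rot': [-3.0481, -0.759, 0.0045], 'wrist_force': [-1.492, 0.0354, -0.5143], 'width': -0.0038, 'grip_force': 0.0}
[[0.883, 0.469, -0.003], [0.469, -0.883, -0.0], [-0.003, -0.001, -1.0]]
worm [[0.0489, 0.0142, 0.0653], [0.0489, 0.0035, 0.0653], [0.0491, 0.026, 0.0653]]
faces [[0.1019, -0.0209], [0.0705, -0.0182], [0.1018, 0.0185], [0.073, 0.0205], [0.112, -0.0271], [0.1138, 0.0232], [0.0661, -0.0074]]
nut [ 0.09008333 -0.00026667]
handle [[0.0162, -0.0098], [0.0162, 0.0121], [-0.0131, -0.0096], [-0.0131, 0.0142]]
```

Call:
drive_tool([
  [0, 0, -3, 0, 0, 0, 0],
  [0, 0, 0, 0.018, 0.009, 0.015, 0],
  [0, 0, 0, 0.018, 0.009, 0.02, 0],
  [0, 0, 0, 0, 0, 0.018, 0],
  [0, 0, 0, 0, 0, 0.005, 0],
  [0, 0, 0, 0, 0, 0, 0],
  [0, 0, 0, 0, 0, 0, 0],
  [0, 0, 0, 0, 0, 0, 0],
])

```text
time: 9.5
tool_pos: [0.5259, 0.0719, 0.0727]
tcp_rot: [3.027, 0.839, 0.001]
wrist_force: [0.8, 1.3, -0.3]
width: -0.003
grip_force: 0.0
```

Call:
drive_tool([
  [0, 0, 0, 0, 0, 0.003, 0],
  [0, 0, 0, 0, 0, 0, 0],
  [0, 0, 0, 0, 0, 0, 0],
  [0, 0, 0, 0, 0, 0, 0],
])

```text
time: 9.83
tool_pos: [0.5259, 0.0719, 0.0695]
tcp_rot: [3.027, 0.839, 0.001]
wrist_force: [-0.2, 0.6, 0.6]
width: -0.002
grip_force: 0.0
```

Call:
drive_tool([
  [0, 0, 0, 0, 0, 0.003, 0],
  [0, 0, 0, 0, 0, 0.001, 0],
  [0, 0, 0, 0, 0, 0, 0],
  [0, 0, 0, 0, 0, 0, 0],
  [0, 0, 0, 0, 0, 0, 0],
])

```text
time: 10.25
tool_pos: [0.5257, 0.0719, 0.065]
tcp_rot: [-3.028, -0.839, 0.0]
wrist_force: [-0.2, 0.4, 1.0]
width: -0.003
grip_force: 0.3
```

Call:
drive_tool([
  [0, 0, 0, 0, 0, 0.001, 0],
  [0, 0, 0, 0, 0, 0, 0],
  [0, 0, 0, 0, 0, 0, 0],
])

```text
time: 10.5
tool_pos: [0.5258, 0.0718, 0.0647]
tcp_rot: [3.028, 0.839, -0.0]
wrist_force: [-1.8, -0.2, 6.0]
width: -0.0
grip_force: 3.0
```

Call:
drive_tool([
  [0, 0, 0, 0, 0, 0.0008, 0],
  [0, 0, 0, 0, 0, 0, 0],
  [0, 0, 0, 0.002, 0, 0, 0],
  [0, 0, 0, 0.002, 0, 0, 0],
  [0, 0, 0, 0.002, 0, 0, 0],
  [0, 0, 0, 0.002, 0, 0, 0],
])

```text
time: 11.0
tool_pos: [0.5321, 0.0757, 0.0647]
tcp_rot: [3.027, 0.839, -0.003]
wrist_force: [-6.0, -2.1, 13.4]
width: -0.002
grip_force: 6.5
```

Call:
drive_tool([
  [0, 0, 0, 0.002, 0, 0, 0],
  [0, 0, 0, 0.002, 0, 0, 0],
  [0, 0, 0, 0.002, 0, 0, 0],
  [0, 0, 0, 0.002, 0, 0, 0],
  [0, 0, 0, 0.002, 0, 0, 0],
  [0, 0, 0, 0.002, 0, 0, 0],
])

```text
time: 11.5
tool_pos: [0.5427, 0.0819, 0.0644]
tcp_rot: [3.027, 0.839, -0.001]
wrist_force: [-1.0, 0.1, 4.3]
width: 0.001
grip_force: 2.1
```

Call:
drive_tool([
  [0, 0, 0, 0, 0, -0.005, 0],
  [0, 0, 0, -0.009, 0, 0, 0],
  [0, 0, 0, -0.009, 0, 0, 0],
  [0, 0, 0, 0, 0, 0.003, 0],
  [0, 0, 0, 0, 0, 0.002, 0],
  [0, 0, 0, 0, 0, 0, 0],
  [0, 0, 0, 0, 0, 0, 0],
])

```text
time: 12.08
tool_pos: [0.5259, 0.0722, 0.0644]
tcp_rot: [-3.028, -0.838, 0.005]
wrist_force: [-8.4, -2.2, 16.2]
width: 0.003
grip_force: 8.2
```

Call:
drive_tool([
  [0, 0, 0, 0.002, 0, 0, 0],
  [0, 0, 0, 0.002, 0, 0, 0],
  [0, 0, 0, 0.002, 0, 0, 0],
  [0, 0, 0, 0.002, 0, 0, 0],
])

```text
time: 12.42
tool_pos: [0.5336, 0.0765, 0.0647]
tcp_rot: [3.027, 0.839, -0.002]
wrist_force: [-5.6, -2.5, 13.9]
width: 0.003
grip_force: 7.4
```

Call:
drive_tool([
  [0, 0, 0, 0.002, 0, 0, 0],
  [0, 0, 0, 0.002, 0, 0, 0],
  [0, 0, 0, 0.002, 0, 0, 0],
  [0, 0, 0, 0.002, 0, 0, 0],
])

```text
time: 12.75
tool_pos: [0.5408, 0.08, 0.0647]
tcp_rot: [3.026, 0.839, -0.002]
wrist_force: [-4.2, -4.4, 12.4]
width: -0.004
grip_force: 6.3
```

Call:
drive_tool([
  [0, 0, 0, 0, 0, -0.006, 0],
  [0, 0, 0, -0.018, 0, -0.03, 0],
  [0, 0, 0, -0.018, 0, -0.022, 0],
  [0, 0, 0, -0.018, 0, 0, 0],
  [0, 0, 0, 0, 0, 0, 0],
  [0, 0, 0, 0, 0, 0, 0],
  [0, 0, 0, 0, 0, 0, 0],
])

```text
time: 13.33
tool_pos: [0.4947, 0.0534, 0.1205]
tcp_rot: [-3.027, -0.838, 0.001]
wrist_force: [-0.3, 0.0, 0.4]
width: 0.003
grip_force: 0.0
```

Run:
```python
from h import *
s=st(); p=read_camera("wrist"); save(p,"w6.png",box=(190,30,340,180),s=4)
```

```text
{'time': 13.3333, 'q': [0.0573, 0.0274, 2.0897, 0.0004, 1.0249, 1.088], 'tool_pos': [0.4947, 0.0534, 0.1205], 'tcp_rot': [-3.0274, -0.8378, 0.0006], 'wrist_force': [-0.343, 0.0258, 0.3747], 'width': 0.0032, 'grip_force': 0.0}
[[0.858, 0.514, -0.0], [0.514, -0.858, 0.0], [-0.0, -0.0, -1.0]]
```

View pics/w6.png

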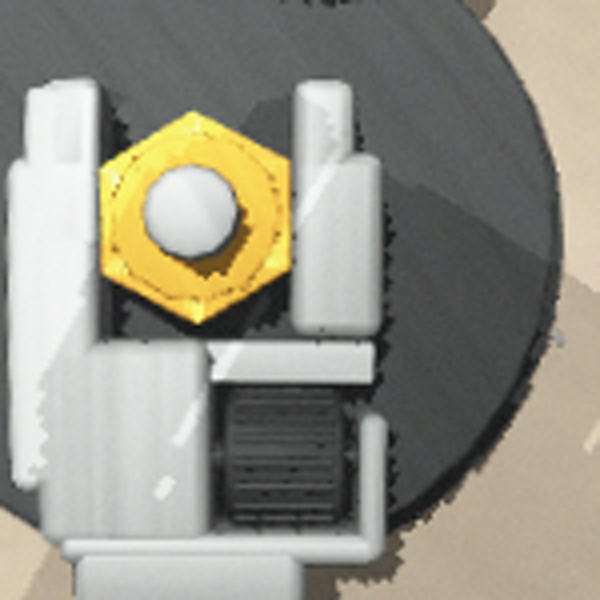

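The nut nearly fills the gap (faces at 99 and 294, nut from 101 to 290). One more short stroke to make it snug.

Call:
drive_tool([
  [0, 0, 0, 0.013, 0, 0.015, 0],
  [0, 0, 0, 0.013, 0, 0.02, 0],
  [0, 0, 0, 0.012, 0, 0.015, 0],
  [0, 0, 0, 0, 0, 0.006, 0],
  [0, 0, 0, 0, 0, 0.002, 0],
  [0, 0, 0, 0, 0, 0, 0],
  [0, 0, 0, 0, 0, 0, 0],
])

```text
time: 13.97
tool_pos: [0.5292, 0.0743, 0.0648]
tcp_rot: [-3.026, -0.838, -0.004]
wrist_force: [-2.1, 3.7, 10.4]
width: 0.002
grip_force: 4.8
```

Call:
drive_tool([
  [0, 0, 0, 0.002, 0, 0, 0],
  [0, 0, 0, 0.002, 0, 0, 0],
  [0, 0, 0, 0.001, 0, 0, 0],
  [0, 0, 0, 0.001, 0, 0, 0],
])

```text
time: 14.3
tool_pos: [0.5324, 0.076, 0.0647]
tcp_rot: [3.027, 0.84, -0.003]
wrist_force: [-6.9, -2.1, 14.7]
width: -0.003
grip_force: 7.6
```

Call:
drive_tool([
  [0, 0, 0, 0.002, 0, 0, 0],
  [0, 0, 0, 0.002, 0, 0, 0],
  [0, 0, 0, 0.001, 0, 0, 0],
  [0, 0, 0, 0.001, 0, 0, 0],
])

```text
time: 14.63
tool_pos: [0.5363, 0.0781, 0.0646]
tcp_rot: [3.026, 0.84, -0.008]
wrist_force: [-9.8, -6.1, 17.6]
width: -0.005
grip_force: 9.3
```

Call:
drive_tool([
  [0, 0, 0, 0.001, 0, 0, 0],
  [0, 0, 0, 0.001, 0, 0, 0],
  [0, 0, 0, 0.001, 0, 0, 0],
  [0, 0, 0, 0, 0, 0, 0],
])

```text
time: 14.97
tool_pos: [0.5381, 0.079, 0.0645]
tcp_rot: [3.025, 0.84, -0.011]
wrist_force: [-12.1, -7.1, 20.9]
width: 0.003
grip_force: 10.0
```

Call:
drive_tool([
  [0, 0, 0, 0, 0, -0.006, 0],
  [0, 0, 0, -0.018, 0, -0.03, 0],
  [0, 0, 0, -0.018, 0, -0.022, 0],
  [0, 0, 0, -0.018, 0, 0, 0.4],
  [0, 0, 0, 0, 0, 0, 0.5],
  [0, 0, 0, 0, 0, 0, 0.5],
  [0, 0, 0, 0, 0, 0, 0.5],
])

```text
time: 15.55
tool_pos: [0.4942, 0.0531, 0.1206]
tcp_rot: [-3.027, -0.838, 0.001]
wrist_force: [-0.6, -0.0, -0.6]
width: 0.498
grip_force: 0.0
```

Run:
```python
from h import *
s=st(); p=read_camera("wrist"); T=R.from_rotvec(s["tcp_rot"]).as_matrix()
g=cv2.cvtColor(p["color"],cv2.COLOR_RGB2GRAY).astype(int)
hsv=cv2.cvtColor(p["color"],cv2.COLOR_RGB2HSV)
b=cv2.inRange(hsv[30:180,190:340],(15,110,80),(40,255,255)); v,u=np.nonzero(b); v+=30;u+=190
print("nut px",u.min(),u.max(),v.min(),v.max())
for r in (int(v.mean()),int(v.mean())+4): print(r,g[r,u.min()-8:u.min()+4],g[r,u.max()-4:u.max()+9],(hsv[r,u.min()-3:u.max()+4,1]>110).sum())
def tl(uv,z): return (wpx(p,s,uv,z)-s["tool_pos"])@T
print("nut",np.round(tl([[(u.min()+u.max())/2,(v.min()+v.max())/2]],.059),4), s["tool_pos"]+T@np.zeros(3))
for r in (178,186,194,202,210):   # handle edges by brightness
    row=g[r,225:300]; k=np.nonzero(row>150)[0]+225
    k and 0 if False else print(r,k.min() if len(k) else None,k.max() if len(k) else None, np.round(tl([[k.mean(),r]],.056)[0],4) if len(k) else "")
save(p,"w7.png",s=1.5)
```

```text
{'time': 15.55, 'q': [0.0568, 0.0263, 2.0908, 0.0004, 1.025, 1.087], 'tool_pos': [0.4942, 0.0531, 0.1206], 'tcp_rot': [-3.0272, -0.8383, 0.0005], 'wrist_force': [-0.5941, -0.0037, -0.5743], 'width': 0.498, 'grip_force': 0.0}
[[0.858, 0.514, -0.0], [0.514, -0.858, 0.0], [-0.0, -0.0, -1.0]]
nut px 215 262 57 109
83 [243 243 244 243 243 240 216 176 186 228 225 204] [207 198 200 208 168 172 205 231 224 224 222 220 219] 24
87 [243 243 244 242 242 241 219 182 191 226 215 185] [169 130 200 222 169 122 175 204 221 220 218 215 215] 26
nut [[ 0.0891 -0.0147  0.0616]] [0.49417094 0.05313347 0.12059924]
178 225 299 [0.0221 0.0004 0.0646]
186 225 299 [0.0162 0.0022 0.0646]
194 225 299 [0.0102 0.0018 0.0646]
202 225 299 [0.0041 0.0022 0.0646]
210 225 299 [-0.0021  0.0019  0.0646]
```

View pics/w7.png

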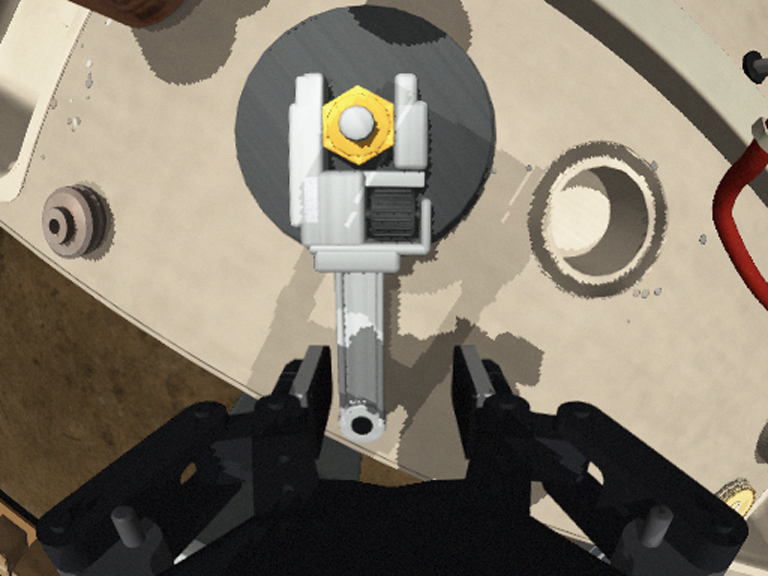

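The jaw is snug: the drag stalled and the nut fills the gap. I'll use the open fingers as a fork round the handle, so only a side push acts on the wrench. First I lower them round it.

Call:
drive_tool([
  [0, 0, 0, 0, -0.0147, 0, 0.5],
  [0, 0, 0, 0, 0, 0.02, 0.5],
  [0, 0, 0, 0, 0, 0.03, 0.5],
  [0, 0, 0, 0, 0, 0.018, 0.5],
  [0, 0, 0, 0, 0, 0, 0.4],
  [0, 0, 0, 0, 0, 0, 0.34],
  [0, 0, 0, 0, 0, 0, 0.34],
])

```text
time: 16.18
tool_pos: [0.4874, 0.0657, 0.0537]
tcp_rot: [3.027, 0.839, 0.001]
wrist_force: [0.8, 0.1, -0.1]
width: 0.339
grip_force: 0.0
```

Call:
drive_tool([
  [0, 0, 3, 0.0001, -0.0047, 0, 0.34],
  [0, 0, 3, 0.0001, -0.0047, 0, 0.34],
  [0, 0, 3, 0.0001, -0.0047, 0, 0.34],
  [0, 0, 0, 0, 0, 0, 0.34],
])

```text
time: 16.52
tool_pos: [0.4819, 0.0783, 0.055]
tcp_rot: [3.084, 0.597, 0.006]
wrist_force: [-0.3, -1.2, -0.6]
width: 0.341
grip_force: 0.5
```

Call:
drive_tool([
  [0, 0, 0, 0, 0, 0.006, 0.34],
  [0, 0, 3, 0.0001, -0.0047, 0, 0.34],
  [0, 0, 3, 0.0001, -0.0047, 0, 0.34],
  [0, 0, 3, 0.0001, -0.0047, 0, 0.34],
  [0, 0, 0, 0, 0, 0, 0.34],
])

```text
time: 16.93
tool_pos: [0.4772, 0.0917, 0.048]
tcp_rot: [3.121, 0.355, 0.004]
wrist_force: [1.4, 0.0, -0.6]
width: 0.339
grip_force: 0.3
```

Call:
drive_tool([
  [0, 0, 3, 0.0001, -0.0047, 0, 0.34],
  [0, 0, 3, 0.0001, -0.0047, 0, 0.34],
  [0, 0, 3, 0.0001, -0.0047, 0, 0.34],
  [0, 0, 3, 0.0001, -0.0047, 0, 0.34],
  [0, 0, 0, 0, 0, 0, 0.34],
])

```text
time: 17.35
tool_pos: [0.4745, 0.1102, 0.0479]
tcp_rot: [-3.141, -0.029, -0.003]
wrist_force: [0.7, 0.2, -0.6]
width: 0.341
grip_force: 0.4
```

Call:
drive_tool([
  [0, 0, 3, 0.0001, -0.0047, 0, 0.34],
  [0, 0, 0, 0, 0, 0, 0.34],
  [0, 0, 0, 0, 0, 0, 0.34],
])

```text
time: 17.6
tool_pos: [0.4736, 0.1147, 0.0473]
tcp_rot: [-3.141, 0.051, 0.0]
wrist_force: [1.4, -1.9, 0.8]
width: 0.341
grip_force: 0.5
```

Call:
drive_tool([
  [0, 0, 2, 0, -0.0031, 0, 0.34],
  [0, 0, 2, 0, -0.0031, 0, 0.34],
  [0, 0, 0, 0, 0, 0, 0.34],
  [0, 0, 0, 0, 0, 0, 0.34],
])

```text
time: 17.93
tool_pos: [0.4737, 0.1208, 0.0471]
tcp_rot: [-3.137, 0.161, 0.001]
wrist_force: [0.6, -2.2, 0.2]
width: 0.336
grip_force: 0.8
```

Call:
drive_tool([
  [0, 0, 2, 0, -0.0031, 0, 0.34],
  [0, 0, 0, 0, 0, 0, 0.34],
  [0, 0, 0, 0, 0, 0, 0.34],
])

```text
time: 18.18
tool_pos: [0.474, 0.1239, 0.0471]
tcp_rot: [-3.134, 0.217, 0.0]
wrist_force: [1.0, -2.3, 0.7]
width: 0.343
grip_force: 1.0
```

```bash
cat > ang.py <<'E'
from h import *
s=st(); p=read_camera("wrist")
hsv=cv2.cvtColor(p["color"],cv2.COLOR_RGB2HSV)
b=cv2.inRange(hsv,(15,110,80),(40,255,255)); b[180:]=0; b[:,:150]=0; b[:,380:]=0
n,l,q,c=cv2.connectedComponentsWithStats(b); i=1+np.argmax(q[1:,4])
cn=max(cv2.findContours((l==i).astype(np.uint8),cv2.RETR_EXTERNAL,cv2.CHAIN_APPROX_NONE)[0],key=cv2.contourArea)
h=cv2.convexHull(cn)[:,0].astype(float); W=wpx(p,s,h,.059)[:,:2]
N=np.array([.5633,.111]); 
from scipy.optimize import least_squares
def sd(x): # support-function hexagon fit: boundary distance
    d=W-x[:2]; a=np.arctan2(d[:,1],d[:,0])-x[2]; a=(a+np.pi/6)%(np.pi/3)-np.pi/6
    # corners at 0 (mod 60): flat normal at 30deg
    k=np.pi/6-np.abs(a)
    return np.hypot(*d.T)*np.cos(k)-x[3]
best=min((least_squares(sd,[*W.mean(0),t,.0158],loss="soft_l1",f_scale=.0005) for t in np.radians([-30,-15,0,15])),key=lambda r:r.cost)
print("nut",np.round(best.x,4),"corner deg mod60",np.degrees(best.x[2])%60,best.cost)
E
python3 ang.py
```

```text
{'time': 18.1833, 'q': [0.2047, 0.1119, 2.1588, 0.0001, 0.8711, 1.9136], 'tool_pos': [0.474, 0.1239, 0.0471], 'tcp_rot': [-3.1341, 0.2168, 0.0002], 'wrist_force': [1.049, -2.3115, 0.7206], 'width': 0.3425, 'grip_force': 1.015}
[[0.99, -0.138, -0.0], [-0.138, -0.99, 0.0], [-0.0, 0.0, -1.0]]
nut [ 0.563   0.1119 -0.0881  0.0161] corner deg mod60 54.953442883053775 6.920969892171935e-08
```

Call:
drive_tool([
  [0, 0, 2, 0, -0.0031, 0, 0.34],
  [0, 0, 0, 0, 0, 0, 0.34],
  [0, 0, 0, 0, 0, 0, 0.34],
])

```text
time: 18.48
tool_pos: [0.4744, 0.1263, 0.0471]
tcp_rot: [3.128, -0.271, -0.0]
wrist_force: [0.5, -4.9, 1.3]
width: 0.342
grip_force: 2.4
```

Call:
drive_tool([
  [0, 0, 1.5, 0, -0.0023, 0, 0.34],
  [0, 0, 0, 0, 0, 0, 0.34],
  [0, 0, 0, 0, 0, 0, 0.34],
])

```text
time: 18.73
tool_pos: [0.4748, 0.1276, 0.0471]
tcp_rot: [3.123, -0.311, -0.0]
wrist_force: [2.2, -8.8, 1.6]
width: 0.34
grip_force: 4.3
```

```bash
python3 ang.py
```

```text
{'time': 18.7333, 'q': [0.2139, 0.1157, 2.1546, -0.0038, 0.8724, 1.9856], 'tool_pos': [0.4748, 0.1276, 0.0471], 'tcp_rot': [3.1231, -0.3109, -0.0003], 'wrist_force': [2.1931, -8.7765, 1.5964], 'width': 0.3396, 'grip_force': 4.2566}
[[0.98, -0.197, -0.0], [-0.197, -0.98, -0.003], [0.0, 0.003, -1.0]]
nut [ 0.563   0.1119 -0.1036  0.0161] corner deg mod60 54.06449608278972 1.083239975339923e-07
```

The force rises while the nut no longer turns, so it is at the stop after about 0.635 rad of turn. I'll back off, lift clear and check the jaw.

Call:
drive_tool([
  [0, 0, -2, 0, 0.0031, 0, 0.34],
  [0, 0, -1.5, 0, 0.0025, 0, 0.36],
  [0, 0, 0, 0, 0, 0, 0.36],
  [0, 0, 0, 0, 0, -0.015, 0.4],
  [0, 0, 0, 0, 0, -0.03, 0.4],
  [0, 0, 0, 0, 0, -0.03, 0.2],
  [0, 0, 0, 0, 0, 0, 0],
  [0, 0, 0, 0, 0, 0, 0],
])

```text
time: 19.45
tool_pos: [0.4756, 0.1246, 0.1244]
tcp_rot: [-3.132, 0.22, -0.007]
wrist_force: [0.5, -0.1, -1.0]
width: 0.002
grip_force: 0.0
```

Call:
drive_tool([
  [0, 0, 0, 0, 0, 0, 0],
  [0, 0, 0, 0, 0, 0, 0],
  [0, 0, 0, 0, 0, 0, 0],
])

```text
time: 19.7
tool_pos: [0.4725, 0.1237, 0.1206]
tcp_rot: [3.133, -0.22, -0.005]
wrist_force: [-0.1, -0.7, 0.3]
width: -0.002
grip_force: 0.0
```

```bash
cat >> ang.py <<'E'
T=R.from_rotvec(s["tcp_rot"]).as_matrix(); nt=(np.r_[best.x[:2],.059]-s["tool_pos"])@T
print("tool heading",np.degrees(np.arctan2(T[1,0],T[0,0])),"nut in tool",np.round(nt,4))
# worm: dark blob near expected
m=masks_of(p,"wrench")[:1]
for o in m:
    v,u=np.nonzero(o["mask"]); print("wrench",o["score"],o["bbox"])
    g=cv2.cvtColor(p["color"],cv2.COLOR_RGB2GRAY)
    for y in range(int(o["bbox"][1])+2,int(o["bbox"][3]),8):
        k=u[v==y]
        if len(k): print(y,k.min(),k.max(),np.round(((wpx(p,s,[[k.min(),y],[k.max()+1,y]],.057)-s["tool_pos"])@T)[:,:2],4).tolist())
    np.save("w8.npy",p["color"])
E
python3 ang.py
```

```text
{'time': 19.7, 'q': [0.2049, 0.0116, 2.1058, 0.0003, 1.0274, 1.9158], 'tool_pos': [0.4725, 0.1237, 0.1206], 'tcp_rot': [3.1332, -0.22, -0.0049], 'wrist_force': [-0.0599, -0.6869, 0.2513], 'width': -0.0025, 'grip_force': 0.0}
[[0.99, -0.14, -0.003], [-0.14, -0.99, -0.0], [-0.003, 0.001, -1.0]]
nut [ 0.5629  0.1119 -0.091   0.0162] corner deg mod60 54.78722971475994 1.789290505569146e-07
tool heading -8.032097260303685 nut in tool [ 0.0914 -0.001   0.0613]
wrench 0.83 [209.2, 45.0, 310.2, 233.4]
47 219 297 [[0.1153, -0.029], [0.1152, 0.025]]
55 216 298 [[0.1096, -0.031], [0.1094, 0.0257]]
63 216 302 [[0.1039, -0.031], [0.1038, 0.0285]]
71 212 306 [[0.0983, -0.0338], [0.0982, 0.0312]]
79 211 307 [[0.0927, -0.0345], [0.0926, 0.0319]]
87 212 306 [[0.087, -0.0338], [0.087, 0.0313]]
95 213 306 [[0.0814, -0.0332], [0.0814, 0.0313]]
103 213 307 [[0.0758, -0.0333], [0.0758, 0.0321]]
111 212 306 [[0.0702, -0.034], [0.0702, 0.0315]]
119 213 305 [[0.0646, -0.0334], [0.0646, 0.0309]]
127 213 305 [[0.059, -0.0335], [0.059, 0.031]]
135 214 308 [[0.0534, -0.033], [0.0534, 0.0332]]
143 213 308 [[0.0477, -0.0338], [0.0478, 0.0334]]
151 221 309 [[0.042, -0.0283], [0.0421, 0.0343]]
159 222 309 [[0.0363, -0.0277], [0.0364, 0.0345]]
167 229 291 [[0.0305, -0.0229], [0.0305, 0.0217]]
175 231 288 [[0.0247, -0.0216], [0.0246, 0.0197]]
183 245 277 [[0.0188, -0.0117], [0.0188, 0.0119]]
191 245 277 [[0.0128, -0.0118], [0.0128, 0.012]]
199 245 277 [[0.0068, -0.0118], [0.0067, 0.0121]]
207 245 277 [[0.0006, -0.0119], [0.0006, 0.0123]]
215 246 277 [[-0.0057, -0.0113], [-0.0057, 0.0124]]
223 246 277 [[-0.0121, -0.0114], [-0.0121, 0.0125]]
231 274 277 [[-0.0186, 0.0096], [-0.0186, 0.0126]]
```

The nut is at the stop and the wrench is centred on it. One short worm stroke now to make sure the jaw is snug.

Call:
drive_tool([
  [0, 0, 0, 0.013, 0.005, 0.015, 0],
  [0, 0, 0, 0.013, 0.005, 0.02, 0],
  [0, 0, 0, 0.013, 0.0055, 0.015, 0],
  [0, 0, 0, 0, 0, 0.004, 0],
  [0, 0, 0, 0, 0, 0, 0],
  [0, 0, 0, 0, 0, 0, 0],
  [0, 0, 0, 0, 0, 0, 0],
])

```text
time: 20.38
tool_pos: [0.5102, 0.1034, 0.0687]
tcp_rot: [-3.134, 0.22, -0.0]
wrist_force: [-0.2, -0.4, -0.1]
width: -0.003
grip_force: 0.0
```

Call:
drive_tool([
  [0, 0, 0, 0, 0, 0.002, 0],
  [0, 0, 0, 0, 0, 0, 0],
  [0, 0, 0, 0, 0, 0, 0],
])

```text
time: 20.63
tool_pos: [0.5104, 0.1033, 0.0668]
tcp_rot: [-3.134, 0.219, -0.001]
wrist_force: [1.1, 0.7, 0.1]
width: -0.002
grip_force: 0.0
```

Call:
drive_tool([
  [0, 0, 0, 0, 0, 0.002, 0],
  [0, 0, 0, 0, 0, 0.0013, 0],
  [0, 0, 0, 0, 0, 0, 0],
  [0, 0, 0, 0, 0, 0, 0],
])

```text
time: 20.97
tool_pos: [0.511, 0.1033, 0.0647]
tcp_rot: [-3.133, 0.22, -0.002]
wrist_force: [-3.1, 0.1, 10.9]
width: 0.001
grip_force: 5.3
```

Call:
drive_tool([
  [0, 0, 0, 0.0015, 0, 0, 0],
  [0, 0, 0, 0.0015, 0, 0, 0],
  [0, 0, 0, 0.001, 0, 0, 0],
  [0, 0, 0, 0, 0, 0, 0],
])

```text
time: 21.3
tool_pos: [0.5126, 0.1031, 0.0646]
tcp_rot: [-3.133, 0.221, 0.007]
wrist_force: [-10.2, 1.4, 17.7]
width: 0.001
grip_force: 8.7
```

Drag reached 10 N with almost no travel, so the jaw is snug. I'll lift and check before handing in.

Call:
drive_tool([
  [0, 0, 0, 0, 0, -0.006, 0],
  [0, 0, 0, -0.013, -0.005, -0.03, 0],
  [0, 0, 0, -0.013, -0.005, -0.022, 0],
  [0, 0, 0, -0.013, -0.005, 0, 0],
  [0, 0, 0, 0, 0, 0, 0],
  [0, 0, 0, 0, 0, 0, 0],
  [0, 0, 0, 0, 0, 0, 0],
  [0, 0, 0, 0, 0, 0, 0],
])

```text
time: 21.97
tool_pos: [0.4774, 0.1224, 0.1197]
tcp_rot: [3.133, -0.22, -0.003]
wrist_force: [0.7, -0.0, -0.6]
width: -0.001
grip_force: 0.0
```

```bash
python3 ang.py | head -6
python3 - <<'E'
from h import *
p=read_camera("top")
for o in("can","gauge","end_stack","sleeve_roll"):
    for m in masks_of(p,o)[:1]:
        v,u=np.nonzero(m["mask"]); print(o,round(m["score"],2),u.mean().round(1),v.mean().round(1))
E
```

```text
{'time': 21.9667, 'q': [0.2006, 0.0203, 2.0988, -0.0002, 1.0243, 1.9119], 'tool_pos': [0.4774, 0.1224, 0.1197], 'tcp_rot': [3.1332, -0.2203, -0.0027], 'wrist_force': [0.7042, -0.0447, -0.5661], 'width': -0.0014, 'grip_force': 0.0}
[[0.99, -0.14, -0.002], [-0.14, -0.99, -0.001], [-0.002, 0.001, -1.0]]
nut [ 0.5629  0.1117 -0.1048  0.0161] corner deg mod60 53.99396528315145 2.0337711928346547e-07
tool heading -8.043176700811719 nut in tool [ 0.0863 -0.0014  0.0605]
wrench 0.58 [209.0, 53.7, 308.5, 233.9]
55 216 296 [[0.1095, -0.0309], [0.1092, 0.0242]]
gauge 0.88 381.0 176.9
end_stack 0.63 386.7 211.9
sleeve_roll 0.88 134.8 247.2
```

```bash
python3 -c "
from workcell import workorder; print(workorder.finish_job())"
```

```text
the job is handed in; nothing more can be done
None
```

I handed the job in at about 22 s of the 72 s allowed: the wrench is on the nut with the jaw snug, and the nut is turned clockwise about 36° to its stop. The judge gave no verdict. The gauge, can ends and spare roll are in place; the final check did not find the can in the picture, but the arm never went near it.

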